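Roll a bar into the vee-block for cross-drilling

ROBOT

A 6-joint arm with a two-finger parallel gripper is mounted at the origin on the work surface. World frame = base frame: x ahead of the robot, y to its left, z up, the work surface at z = 0. Lengths are in m, angles in rad, forces in N, time in s.
With the tool pointing down it reaches from about 0.25 to 0.775 m from the base axis. Payload 4 kg.
Tool frame: the origin (TCP) lies between the finger pads; the fingertips stand 19 mm ahead of it and the grasp point (between the pads) is the TCP (robot.tip_reach is the y of the fingertips in the tool frame, in m); y points along the fingers, x is the direction in which the jaws open and shut, and the axes are right-handed (so a half turn about y gives the same grasp; the last joint's range is limited). The gripper opens to 94 mm and grips with 3 to 60 N. Pads are 16 mm wide; open, the fingers measure 119 mm over their backs; the gripper's body (75 mm by 177 mm) begins 78 mm behind the grasp point.
Start: joints at [1.083, 0.087, 1.371, -0, 1.684, -0.103], TCP at [0.206, 0.51, 0.2] pointing down, gripper open.
Joint ranges: [-3.1, 3.1], [-0.76, 2.03], [0.27, 2.55], [-1.08, 4.22], [0.17, 2.65], [-2.57, 2.57]. Speed limits (rad/s): [2.79, 2.79, 3.14, 3.14, 3.14, 3.14].

INTERFACE

Orientations are given as [roll, pitch, yaw] about the fixed x, y, z axes, in that order (R = Rz(yaw) Ry(pitch) Rx(roll)).
In Python, from bench import robot, imaging, order gives the robot as it stands.
- The arm moves only by the tool send_rows, never from a script. Its argument "moves" is text: rows parted by semicolons, each of 5 numbers parted by spaces: the gripper's target within -1 to 1 (shut at 1, half-way at 0, fully open at -1), then the shift along the tool's x, y, z in m, then the turn about the tool's y in degrees. In form: fingers tx ty tz roll; .... A call has exactly 10 rows; each row shifts and turns the commanded pose from where the row before left it, along the tool's axes as they then stand; what a row does not reach is not made up. A row lasts 1/12 s, in which the tool goes at most 41.7 mm and 7.16 degrees, less where a joint would pass 70% of its speed; a pose out of reach is approached as far as the arm can. A call with a gripper value outside its range is refused whole. The fingers move at their own pace and stop on an object; the grip force is fixed at half the most. Time passes only in rows, so rows that do not move let the fingers close, or fill a call up. It gives the time, the measured TCP pose, the force and the opening at its end, in the units of the state.
- robot.get_obs(): the state, without advancing time (a new reading comes with each control period).
- imaging.snapshot(name): name is "side" or "top"; returns a dict with "image" (420x560x3 uint8, red, green, blue), "mtx" (3x3 intrinsics, pixels), "R" (3x3) and "t" (3): a world point X has camera coordinates R X + t. Camera axes: x right, y down, z forward; pixel columns grow to the right and rows downward; lengths in m; the calibration is good to about 2 mm. A picture is of the moment at which its call begins. There is no depth.
- order.close_job(): hands the job in, once; it reports no verdict.
Trained networks look in a picture, given as the dict that the camera call returned (one of the last four; its "shot" number tells which), for a name from the list of things; names that differ only in an ending like _2 or _b are one class to them, and where a whole thing is asked for, a point or a joint stands for the part that bears it (a point fixed in the world has none). Each returns a list of dicts, best first, with "conf" (0 to 1); they miss things now and then, are a little off and sometimes report something else, mostly with a low value. They report only what shows in the picture. A call takes as long as a camera call.
- imaging.recognise(picture, target): "centre" ([column, row] in pixels, amid what is visible of it).
- imaging.landmark_of(picture, target): "centre" ([column, row] in pixels: a listed point, or the origin of a listed thing).
The state is a dict: "time": time; "joint_positions": joint angles; "qvel": joint speeds; "joint_torque": joint torques, N m; "tool_pos": TCP position; "ee_rot": TCP orientation; "wrist_force": force on the tool from outside, world axes, zero at the start; "wrist_torque": the same for the moment, N m; "width": finger opening in m.
Only numpy, scipy, OpenCV 4.12 (cv2) and the standard library are available. Lean on these libraries where they do the work, as an engineer would, in place of code of your own. Each camera call takes 0.05 s, during which the arm holds its last target.

TASK

Set the round aluminium bar up for cross-drilling: roll it along the bench and up the ramp facing it into the groove of the low steel vee-block, and slide it along the groove until its end is up against the upright end stop. Only push it, gently, with the fingertips or the outside of the fingers: do not pinch it or lift it. Leave the tin, the screwdriver and the jar where they are, and finish clear of everything.

Things in the scene. Friction and masses are not known exactly. Their poses are not given: they have to be found in the camera images.
- vee_block: Low dark steel block, smooth, fixed to the bench, 120 mm long (x, along its groove), 130 mm wide (y), origin on the bench under the groove's middle, z up. Both sides alike: ramp from the bench at y = +-65 mm up to 12.2 mm at y = +-20 mm, 4 mm flat lip, then a 120 degree V-groove from y = +-16 mm down to 3 mm above the bench at y = 0. Its -x end is open, an end stop stands at +x.
- stop_face (a point): Point on the face of the plain upright steel end stop (60 mm wide along y, 40 mm high) that closes the groove's +x end at the block's x = +60 mm; 26.1 mm above the bench, on the seated bar's axis. With the bar home against the stop, its centre is 60 mm from here along the block's -x, straight above the block's origin.
- bar: Polished round aluminium bar, 40 mm diameter, 120 mm long, 0.3 to 0.6 kg, ends alike, lying left or right of the block, within 7 degrees of parallel to the groove, free to roll. Origin at its centre, 20 mm above the bench (26.1 mm when seated); x is its long axis. It starts 25 to 45 mm short of the stop. Past the lip it drops into the groove; pushed on further it climbs out the other side.
- tin: Bystander: closed steel tin, 58 mm diameter, 75 mm tall, standing on the bench on the other side of the block from the bar. Origin at the centre of its underside.
- screwdriver: Bystander: screwdriver lying across the bench beyond the block. Origin: centre of its underside; x along the handle towards the tip.
- jar: Bystander: amber glass jar with black cap, 60 mm diameter, 60 mm tall, standing beyond the block at the robot's right. Origin at the centre of its underside.

How it is judged:
By the outcome, as a careful person would: the job done as asked, in the order asked, and still so for the second after the job is handed in, with the robot touching nothing.
It also fails if it takes over 61 s, if anything falls off the work surface, if the arm or the gripper's body presses on something with over 40 N, if the wrist force passes 120 N, or if a joint passes its speed limit or range.

## Working session

There is one attempt and no reset: what is moved stays moved. The work goes in short steps, Python scripts to look and compute and a tool call to move; the robot and the scene stay as the last step left them, time stands still between calls to the robot, and variables do not carry over. Pictures are saved under pics/ and viewed, and the job is handed in when it is done.

Besides the shell and the picture viewer there is one more tool, called in YAML: its name, and indented under it one key for each argument. send_rows: Moves the arm, as the interface text tells. Its arguments: {"type":"object","properties":{"moves":{"type":"string"}},"required":["moves"]}

```bash
ls; mkdir -p pics; cat > h.py <<'E'
import numpy as np, cv2
from bench import robot, imaging, order
def ray(s,px):
    M,R,t=np.array(s["mtx"]),np.array(s["R"]),np.array(s["t"])
    d=R.T@np.linalg.solve(M,[px[0],px[1],1.]); c=-R.T@t
    return c,d
def onz(s,px,z):
    c,d=ray(s,px); return c+d*(z-c[2])/d[2]
def proj(s,X):
    X=np.atleast_2d(X); return cv2.projectPoints(X.astype(float),cv2.Rodrigues(np.array(s["R"]))[0],np.array(s["t"],float),np.array(s["mtx"],float),None)[0][:,0]
def save(s,n): cv2.imwrite("pics/"+n+".png",s["image"][:,:,::-1])
E
python3 - <<'E'
from h import *
np.set_printoptions(precision=4,suppress=True)
o=robot.get_obs(); print(o)
for n in("top","side"):
    s=imaging.snapshot(n); save(s,n+"0")
    print(n,"cam",-np.array(s["R"]).T@s["t"])
    for k,z in(("vee_block",0),("stop_face",.0261),("bar",.02),("tin",0),("screwdriver",0),("jar",0)):
        for r in imaging.landmark_of(s,k)[:2]: print(k,r["conf"],r["centre"],onz(s,r["centre"],z))
E
```

```text
pics
{'time': 0.0, 'joint_positions': array([ 1.0829,  0.088 ,  1.3722, -0.    ,  1.6836, -0.1031]), 'qvel': array([-0.0006,  0.0001, -0.0011, -0.0022, -0.0024,  0.0006]), 'joint_torque': array([ -0.0002, -34.0177, -30.2425,   0.0719,   0.0329,  -0.0002]), 'tool_pos': array([0.2062, 0.5093, 0.1987]), 'ee_rot': array([-1.5706,  0.0022,  1.186 ]), 'wrist_force': array([-0.5563, -0.0807, -0.1051]), 'wrist_torque': array([ 0.0175,  0.0394, -0.0035]), 'width': 0.09402225906536878}
top cam [ 0.5424 -0.0735  1.0675]
vee_block 0.89 [250.9, 221.9] [ 0.6211 -0.0076  0.    ]
stop_face 0.94 [247.5, 194.3] [ 0.6787 -0.0025  0.0261]
stop_face 0.47 [182.6, 254.0] [0.5534 0.1366 0.0261]
bar 0.8 [349.3, 211.4] [ 0.6385 -0.2203  0.02  ]
tin 0.89 [181.0, 255.4] [0.5507 0.1454 0.    ]
screwdriver 0.69 [245.8, 159.0] [0.7611 0.0022 0.    ]
jar 0.76 [367.0, 169.9] [ 0.7316 -0.2651  0.    ]
side cam [ 0.4746 -0.4479  0.5519]
vee_block 0.81 [249.5, 221.9] [ 0.6175 -0.0265  0.    ]
stop_face 0.73 [275.3, 192.3] [ 0.679  -0.0018  0.0261]
tin 0.85 [182.8, 173.4] [0.5437 0.1415 0.    ]
screwdriver 0.69 [316.2, 191.1] [ 0.7618 -0.0088  0.    ]
jar 0.86 [384.9, 311.8] [ 0.7383 -0.2719 -0.    ]
```

View pics/top0.png

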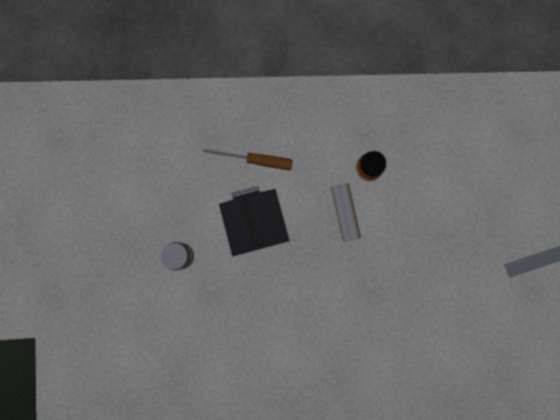

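View pics/side0.png

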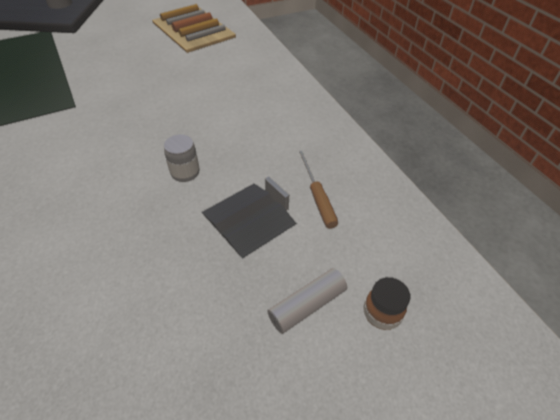

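The top view shows the bar at about (346,212), right of the block (254,222). The jar is near the bar's far end at (371,166), and the tin at (175,256) is on the other side. Next I'll measure the outlines precisely.

```bash
cat >> h.py <<'E'
def rectfit(s,mask):
    n,l,st,c=cv2.connectedComponentsWithStats(mask.astype(np.uint8)); i=1+np.argmax(st[1:,4]); m=(l==i).astype(np.uint8)
    cs=max(cv2.findContours(m,cv2.RETR_EXTERNAL,cv2.CHAIN_APPROX_NONE)[0],key=cv2.contourArea)
    return cs
E
python3 - <<'E'
from h import *
np.set_printoptions(precision=4,suppress=True)
s=imaging.snapshot("top"); im=s["image"]
g=cv2.cvtColor(im,cv2.COLOR_RGB2GRAY)
# block
m=np.zeros(g.shape,bool); m[185:262,212:296]=g[185:262,212:296]<60
cs=rectfit(s,m); box=cv2.boxPoints(cv2.minAreaRect(cs)); print("block",box); W=np.array([onz(s,p,.004) for p in box]); print(W, W.mean(0))
for a in range(2):
    d=W[a+1]-W[a]; print(np.linalg.norm(d),np.degrees(np.arctan2(d[1],d[0])))
print(g[205:215,325:365])
c=cv2.convertScaleAbs(im[130:280,160:400],alpha=1.7); c=cv2.resize(c,None,fx=3.3,fy=3.3,interpolation=cv2.INTER_CUBIC); cv2.imwrite("pics/c.png",c[:,:,::-1])
E
```

```text
block [[217.4193 200.7515]
 [273.9646 185.469 ]
 [288.7978 240.3519]
 [232.2525 255.6344]]
[[ 0.6685  0.0651  0.004 ]
 [ 0.7001 -0.0594  0.004 ]
 [ 0.5793 -0.0896  0.004 ]
 [ 0.5484  0.0334  0.004 ]] [ 0.6241 -0.0126  0.004 ]
0.12835824665297593 -75.7728129698693
0.12449323918468116 -165.95106874807956
[[117 116 116 116 117 114 116 117 112  96  89  91  99 104 104 101 101 100
   97  99 104 105 104 102  99  90  79  71  80 102 116 119 119 118 121 121
  123 122 122 123]
 [119 115 115 115 116 115 117 116 115  99  88  88  97 101 107 100 106 101
   98  99 103 105 106 103 101  94  83  71  78  99 116 117 120 118 118 117
  124 122 120 122]
 [119 115 113 112 114 116 117 118 116 105  93  90  95 102 103 106 102 101
   97  98 100 104 105 102 101  97  84  73  71  95 109 117 117 118 119 121
  122 120 121 119]
 [116 112 113 113 117 115 114 118 116 111  99  93  93  99 103 102 103 102
  100  97 105 102 105 102 103  98  89  77  71  85 108 117 118 116 117 119
  123 122 118 121]
 [117 114 115 116 113 114 116 117 118 112  99  90  90 101 104 105 104 100
   97 102  99 103 105 105 101  97  91  77  69  83 106 
[... 174 characters left out ...]
 120 121 120
  120 117 121 123]
 [116 113 113 110 111 112 113 113 113 117 100  91  87  94 103 105 101  98
   97  98 101 102 103 107 105 100  99  83  74  75  96 115 116 121 119 122
  119 123 120 122]
 [117 112 114 111 110 111 110 115 113 117 104  96  89  93 100 106 104 103
  100  97  98 103 104 103 105 100  97  87  74  72  89 107 117 122 123 121
  121 121 121 117]
 [118 115 117 112 113 112 111 114 114 118 111  97  89  91  99 104 103 103
  101 100  99 103  99 105 105 102 101  86  78  74  84 105 117 122 123 124
  119 119 118 118]
 [119 120 116 114 113 114 113 117 112 114 111  98  84  91  98 104 104 105
   98 103  99 103 105 102 105 104 101  94  80  74  78 105 116 118 121 118
  119 118 118 120]]
```

View pics/c.png

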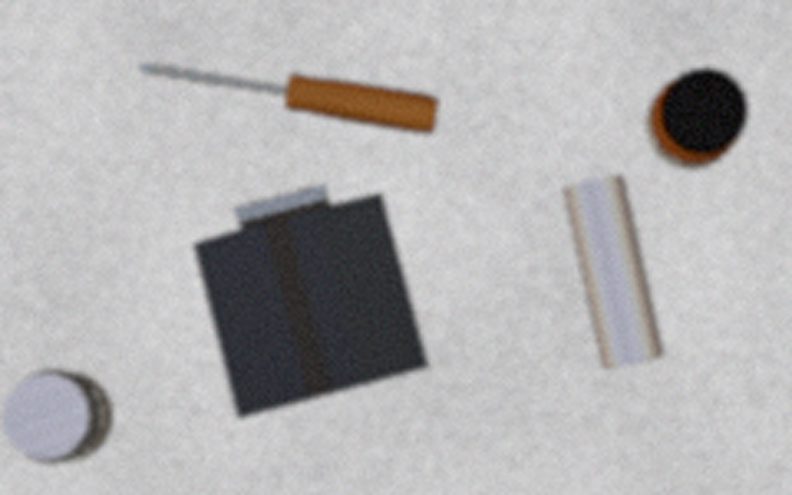

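```bash
python3 - <<'E'
from h import *
from scipy.optimize import least_squares
np.set_printoptions(precision=4,suppress=True)
s=imaging.snapshot("top"); 
tp=lambda L:np.array(L)/3.3+[160,130]-.35
B=tp([(196,243),(382,195),(428,366),(240,416)])
P=np.array([(.06,.065,0),(.06,-.065,0),(-.06,-.065,0),(-.06,.065,0)])
def X(p,P): 
    c,s_=np.cos(p[2]),np.sin(p[2]); return P@np.array([[c,s_,0],[-s_,c,0],[0,0,1]])+[p[0],p[1],0]
r=least_squares(lambda p:(proj(s,X(p,P))-B).ravel(),[.62,-.01,.24]); print("block",r.x,np.degrees(r.x[2]),r.fun)
b=r.x
A=tp([(564,187),(622,176),(662,354),(604,367)])
Pb=np.array([(.06,.02,.02),(.06,-.02,.02),(-.06,-.02,.02),(-.06,.02,.02)])
r2=least_squares(lambda p:(proj(s,X(p,Pb))-A).ravel(),[.63,-.22,.2]); print("bar",r2.x,np.degrees(r2.x[2]),r2.fun)
c,sn=np.cos(b[2]),np.sin(b[2]); d=r2.x[:2]-b[:2]
print("bar in block",c*d[0]+sn*d[1],-sn*d[0]+c*d[1])
print("stopface", X(b,np.array([[.06,0,.0261]])), [ (k["conf"],onz(s,k["centre"],.0261)) for k in imaging.landmark_of(s,"stop_face")[:1]])
# jar outline in cap
for n,z,w in(("jar",.06,None),("tin",.075,None)):
    q=imaging.recognise(s,n)[0]; print(n,q, onz(s,q["centre"],z*.7))
e=X(r2.x,np.array([[.06,0,0],[-.06,0,0],[.06,.02,0],[-.06,-.02,0],[.06,-.02,0]])); print(e)
print(onz(s,tp([704,110]),.06))
E
```

```text
block [ 0.621  -0.0144  0.2413] 13.827987793636042 [-0.4618 -0.1686  0.3626 -0.6624  0.4855  0.316  -0.3883  0.4833]
bar [ 0.6382 -0.2119  0.1876] 10.746133168164935 [-0.2996  0.0707  0.2421 -0.345   0.4075  0.1945 -0.3511  0.0704]
bar in block -0.03043662802663236 -0.19587930951161342
stopface [[ 0.6792 -0.0001  0.0261]] [(0.95, array([0.6777, 0.002 , 0.0261]))]
jar {'centre': [370.4, 166.5], 'conf': 0.95} [ 0.7313 -0.265   0.042 ]
tin {'centre': [173.9, 256.5], 'conf': 0.68} [0.5483 0.1493 0.0525]
[[ 0.6972 -0.2007  0.    ]
 [ 0.5793 -0.2231  0.    ]
 [ 0.6935 -0.1811  0.    ]
 [ 0.583  -0.2427  0.    ]
 [ 0.7009 -0.2204  0.    ]]
[ 0.7353 -0.2673  0.06  ]
```

send_rows:
  moves: "0 0 0 0 5.4; 0 0 0 0 5.4; 0 0 0 0 5.4; 0 0 0 0 5.4; 0 0 0 0 5.4; 0 0 0 0 5.4; 0 0 0 0 5.4; 0 0 0 0 5.4; 0 0 0 0 5.4; 0 0 0 0 5.5"

```text
time: 1.78
tool_pos: [0.2065, 0.5098, 0.1999]
ee_rot: [-1.571, -0.0, 0.237]
wrist_force: [-0.4, -0.0, -0.2]
width: 0.0467
```

send_rows:
  moves: "0 0.008 0 -0.028 0; 0 0.008 0 -0.028 0; 0 0.008 0 -0.028 0; 0 0.008 0 -0.028 0; 0 0.008 0 -0.028 0; 0 0.008 0 -0.028 0; 0 0.008 0 -0.028 0; 0 0.008 0 -0.028 0; 0 0.008 0 -0.028 0; 0 0.008 0 -0.028 0"

```text
time: 2.62
tool_pos: [0.3516, 0.2558, 0.2001]
ee_rot: [-1.571, -0.001, 0.242]
wrist_force: [0.6, -0.1, 0.5]
width: 0.0469
```

send_rows:
  moves: "0 0.008 0 -0.028 0; 0 0.008 0 -0.028 0; 0 0.008 0 -0.028 0; 0 0.008 0 -0.028 0; 0 0.008 0 -0.028 0; 0 0.008 0 -0.028 0; 0 0.008 0 -0.028 0; 0 0.008 0 -0.028 0; 0 0.008 0 -0.028 0; 0 0.008 0 -0.028 0"

```text
time: 3.45
tool_pos: [0.4964, 0.003, 0.2]
ee_rot: [-1.571, -0.001, 0.242]
wrist_force: [1.2, -0.1, 1.8]
width: 0.0471
```

send_rows:
  moves: "0 0.008 0 -0.028 0; 0 0.008 0 -0.028 0; 0 0.008 0 -0.028 0; 0 0.008 0 -0.028 0; 0 0.008 0 -0.028 0; 0 0.008 0 -0.028 0; 0 0.008 0 -0.028 0; 0 0.008 0 -0.028 0; 0 0.008 0 -0.028 0; 0 0.003 0 -0.01 0"

```text
time: 4.28
tool_pos: [0.6322, -0.2355, 0.1985]
ee_rot: [-1.571, 0.001, 0.239]
wrist_force: [-0.9, -0.0, -0.1]
width: 0.0469
```

```bash
cat >> h.py <<'E'
BL=np.array([.621,-.0144,.2413])
def inblk(p):
    c,s=np.cos(BL[2]),np.sin(BL[2]); d=np.array(p)[:2]-BL[:2]; return np.array([c*d[0]+s*d[1],-s*d[0]+c*d[1],*np.array(p)[2:3]])
E
python3 - <<'E'
from h import *
s=imaging.snapshot("side"); save(s,"s1"); s=imaging.snapshot("top"); save(s,"t1")
o=robot.get_obs(); print(o["tool_pos"],inblk(o["tool_pos"]))
E
```

```text
[ 0.63150444 -0.23336572  0.19852951] [-0.04212507 -0.21513207  0.19852951]
```

View pics/s1.png

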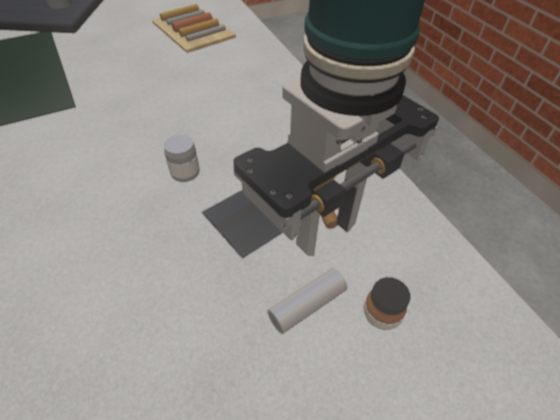

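The gripper hovers above the bar, with both fingers visible at about (310,235) and (350,210). I'll shift it back behind the bar and lower it.

send_rows:
  moves: "0 0.003 0 -0.016 0; 0 0.003 0 -0.016 0; 0 0 0 0 0; 0 0 0.02 0 0; 0 0 0.02 0 0; 0 0 0.02 0 0; 0 0 0.02 0 0; 0 0 0 0 0; 0 0 0 0 0; 0 0 0 0 0"

```text
time: 5.22
tool_pos: [0.6453, -0.2608, 0.1217]
ee_rot: [-1.572, -0.002, 0.243]
wrist_force: [-0.2, -0.2, 0.7]
width: 0.0469
```

```bash
python3 - <<'E'
from h import *
s=imaging.snapshot("side"); save(s,"s2")
o=robot.get_obs(); print(o["tool_pos"],inblk(o["tool_pos"]),o["ee_rot"])
E
```

```text
[ 0.64575271 -0.26125121  0.12247495] [-0.03495327 -0.24561451  0.12247495] [-1.57277744 -0.00285482  0.24247864]
```

View pics/s2.png

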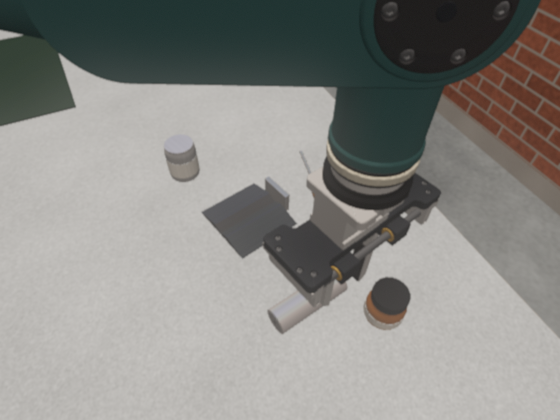

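The fingers are behind the bar, between it and the jar at (388,300), with room to descend.

send_rows:
  moves: "0 0 0.013 0 0; 0 0 0.013 0 0; 0 0 0.013 0 0; 0 0 0.013 0 0; 0 0 0.013 0 0; 0 0 0.013 0 0; 0 0 0.012 0 0; 0 0 0 0 0; 0 0 0 0 0; 0 0 0 0 0"

```text
time: 6.1
tool_pos: [0.6454, -0.2619, 0.0303]
ee_rot: [-1.571, -0.001, 0.242]
wrist_force: [-0.2, -0.7, 0.1]
width: 0.0472
```

```bash
python3 - <<'E'
from h import *
s=imaging.snapshot("side"); save(s,"s3")
o=robot.get_obs(); print(o["tool_pos"],inblk(o["tool_pos"]),o["wrist_force"])
E
```

```text
[ 0.64567905 -0.26201369  0.03100634] [-0.03520699 -0.24633729  0.03100634] [ 1.05599664 -0.65322605  0.24026304]
```

View pics/s3.png

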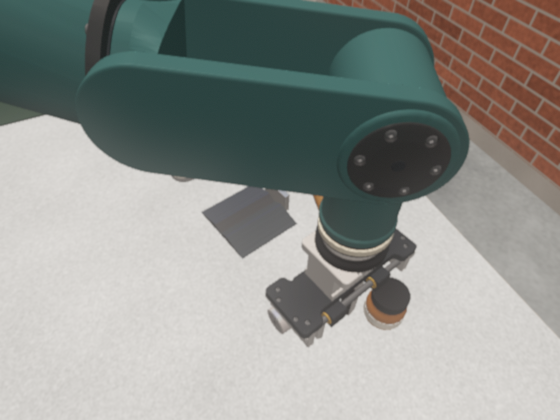

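send_rows:
  moves: "0 0 0 0.003 0; 0 0 0 0.003 0; 0 0 0 0.003 0; 0 0 0 0.003 0; 0 0 0 0.003 0; 0 0 0 0.003 0; 0 0 0 0.003 0; 0 0 0 0.003 0; 0 0 0 0.003 0; 0 0 0 0.003 0"

```text
time: 6.98
tool_pos: [0.6379, -0.2324, 0.0301]
ee_rot: [-1.571, -0.001, 0.242]
wrist_force: [0.1, -0.6, 2.3]
width: 0.0468
```

send_rows:
  moves: "0 0 0 0.003 0; 0 0 0 0.003 0; 0 0 0 0.003 0; 0 0 0 0.003 0; 0 0 0 0.003 0; 0 0 0 0.003 0; 0 0 0 0.003 0; 0 0 0 0.003 0; 0 0 0 0.003 0; 0 0 0 0.003 0"

```text
time: 7.82
tool_pos: [0.6327, -0.2045, 0.0342]
ee_rot: [-1.575, -0.005, 0.241]
wrist_force: [-0.9, -0.3, 12.4]
width: 0.0474
```

```bash
python3 - <<'E'
from h import *
s=imaging.snapshot("side"); save(s,"s4")
t=imaging.snapshot("top"); save(t,"t4")
o=robot.get_obs(); print(o["tool_pos"],inblk(o["tool_pos"]),o["wrist_force"])
E
```

```text
[ 0.63254431 -0.20393502  0.03422985] [-0.03408242 -0.18680253  0.03422985] [-1.18644208e+00 -6.27035627e-03  1.20153413e+01]
```

View pics/s4.png

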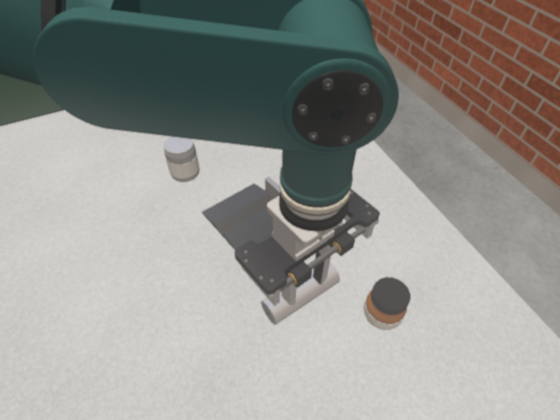

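View pics/t4.png

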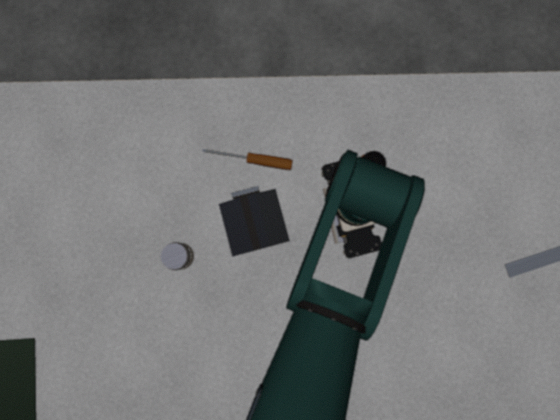

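```bash
python3 - <<'E'
from h import *
print(robot.tip_reach)
im=cv2.imread("pics/s4.png")[170:340,210:430]; cv2.imwrite("pics/c4.png",cv2.resize(cv2.convertScaleAbs(im,alpha=1.3),None,fx=3.5,fy=3.5,interpolation=cv2.INTER_CUBIC))
im=cv2.imread("pics/s3.png")[220:350,230:430]; cv2.imwrite("pics/c3.png",cv2.resize(cv2.convertScaleAbs(im,alpha=1.3),None,fx=3.5,fy=3.5,interpolation=cv2.INTER_CUBIC))
E
```

```text
0.019
```

View pics/c4.png

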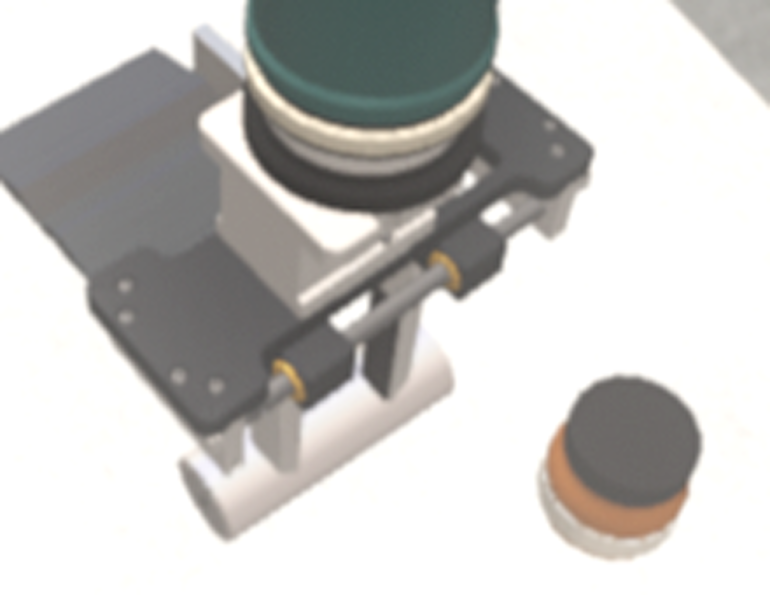

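View pics/c3.png

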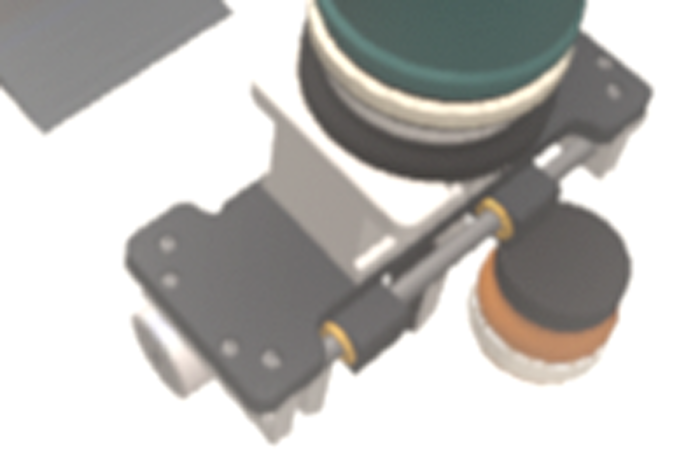

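```bash
python3 - <<'E'
from h import *
from scipy.spatial.transform import Rotation as Ro
s=imaging.snapshot("side"); o=robot.get_obs(); p=o["tool_pos"]; R=Ro.from_euler("xyz",o["ee_rot"]).as_matrix()
for z in(-.008,.008):
  for x in(-.036,-.0235,.0235,.036):
    q=p+R@[x,.019,z]; u=proj(s,q)[0]; print(x,z,q,u,(u-[210,170])*3.5)
for k in imaging.landmark_of(s,"bar"): print(k,onz(s,k["centre"],.02),inblk(onz(s,k["centre"],.02)))
E
```

```text
-0.036 -0.008 [ 0.59965675 -0.22044256  0.01507458] [287.69532602 314.04895972] [271.93364106 504.17135902]
-0.0235 -0.008 [ 0.61179295 -0.2174495   0.01514055] [294.26505872 309.10690472] [294.92770553 486.87416653]
0.0235 -0.008 [ 0.65742504 -0.20619558  0.01538858] [317.96075894 291.28190956] [377.8626563  424.48668347]
0.036 -0.008 [ 0.66956123 -0.20320252  0.01545455] [324.0082083  286.73274012] [399.02872904 408.5645904 ]
-0.036 0.008 [ 0.59582592 -0.20490805  0.0150128 ] [280.81462804 306.17679476] [247.85119814 476.61878166]
-0.0235 0.008 [ 0.60796212 -0.20191499  0.01507877] [287.35603316 301.36990205] [270.74611605 459.79465717]
0.0235 0.008 [ 0.65359421 -0.19066107  0.0153268 ] [310.96261273 284.02281939] [353.36914455 399.07986786]
0.036 0.008 [ 0.66573041 -0.18766801  0.01539277] [316.99059288 279.59321239] [374.46707508 383.57624338]
{'centre': [299.0, 289.6], 'conf': 0.89} [ 0.63113841 -0.19386218  0.02      ] [-0.03304053 -0.17668556  0.02      ]
{'centre': [386.6, 312.6], 'conf': 0.27} [ 0.73025386 -0.28040305  0.02      ] [ 0.04252311 -0.28440432  0.02      ]
```

```bash
python3 - <<'E'
from h import *
from scipy.spatial.transform import Rotation as Ro
s=imaging.snapshot("side")
def draw(f,p,rpy,out):
    im=cv2.imread("pics/"+f); R=Ro.from_euler("xyz",rpy).as_matrix()
    im=cv2.resize(im,None,fx=3,fy=3,interpolation=cv2.INTER_CUBIC)
    for sx in(-1,1):
      for z in(-.008,.008):
        pts=[proj(s,np.array(p)+R@[sx*x,y,z])[0]*3+1 for x,y in((.0235,-.03),(.0235,.019),(.036,.019),(.036,-.03))]
        cv2.polylines(im,[np.int32(pts)],False,(0,0,255) if z<0 else (0,255,0),1)
    return im
a=draw("s1.png",[.6318,-.2345,.1985],[-1.571,0.001,.24],"a")[480:800,600:1200]
o=robot.get_obs(); b=draw("s4.png",o["tool_pos"],o["ee_rot"],"b")[650:990,600:1200]
cv2.imwrite("pics/d1.png",a);cv2.imwrite("pics/d4.png",b)
E
```

```text
(no output)
```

View pics/d1.png

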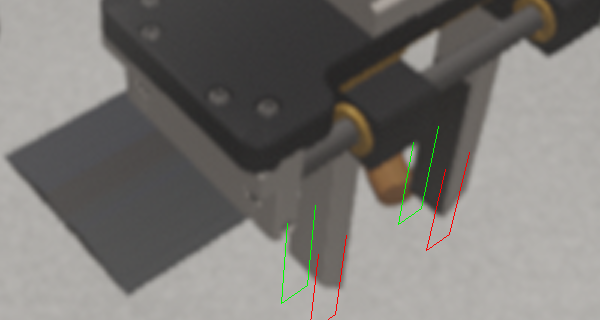

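View pics/d4.png

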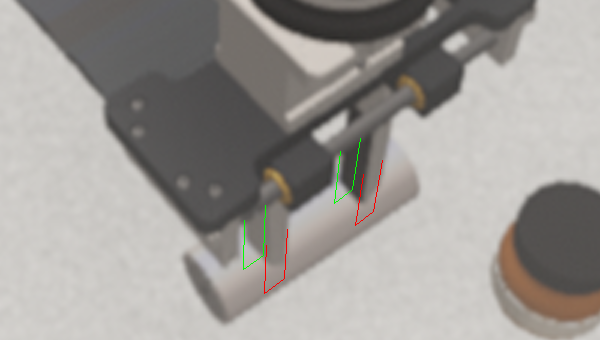

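The force reading (12 N upward) and the overlay both suggest the fingertips sit about 10 mm higher than I assumed, and that they rode onto the bar's shoulder. I'll lift, back off and measure again.

send_rows:
  moves: "0 0 -0.01 0 0; 0 0 -0.015 0 0; 0 0 -0.015 0 0; 0 0 0 -0.012 0; 0 0 0 -0.015 0; 0 0 0 -0.015 0; 0 0 0 -0.012 0; 0 0 0 0 0; 0 0 0 0 0; 0 0 0 0 0"

```text
time: 8.9
tool_pos: [0.643, -0.2557, 0.0687]
ee_rot: [-1.569, 0.001, 0.241]
wrist_force: [-0.7, 0.3, -1.3]
width: 0.0467
```

```bash
python3 - <<'E'
from h import *
from scipy.spatial.transform import Rotation as Ro
s=imaging.snapshot("side"); save(s,"s5"); t=imaging.snapshot("top"); save(t,"t5")
o=robot.get_obs(); print(o["tool_pos"],inblk(o["tool_pos"]),o["wrist_force"],o["ee_rot"])
p=o["tool_pos"];R=Ro.from_euler("xyz",o["ee_rot"]).as_matrix()
im=cv2.resize(cv2.imread("pics/s5.png"),None,fx=3,fy=3,interpolation=cv2.INTER_CUBIC)
for sx in(-1,1):
  for z in(-.008,.008):
    pts=[proj(s,np.array(p)+R@[sx*x,y,z])[0]*3+1 for x,y in((.0235,-.03),(.0235,.019),(.036,.019),(.036,-.03))]
    cv2.polylines(im,[np.int32(pts)],False,(0,0,255) if z<0 else (0,255,0),1)
cv2.imwrite("pics/d5.png",cv2.convertScaleAbs(im[560:1100,600:1350],alpha=1.3))
for n,q in(("s",s),("t",t)):
  for k in imaging.landmark_of(q,"bar")[:2]: print(n,k,inblk(onz(q,k["centre"],.02)))
E
```

```text
[ 0.64330452 -0.25520382  0.06944223] [-0.03588541 -0.23915729  0.06944223] [-0.51718275  1.51912449  0.18621349] [-1.56993032e+00  4.77472558e-04  2.42302213e-01]
t {'centre': [338.0, 216.0], 'conf': 0.77} [-0.0355347  -0.17808704  0.02      ]
```

View pics/d5.png

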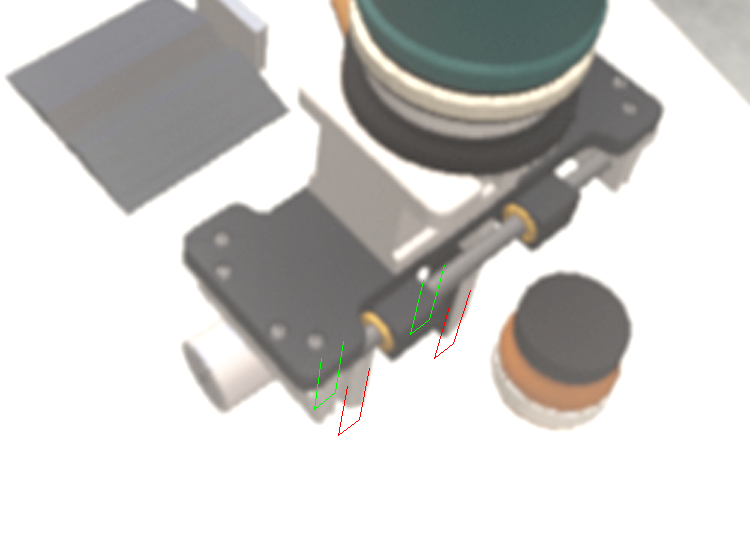

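View pics/t5.png

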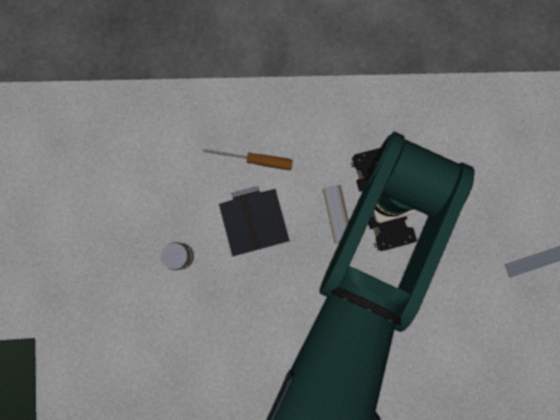

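send_rows:
  moves: "0 0 0.01 0 0; 0 0 0.01 0 0; 0 0 0.01 0 0; 0 0 0.009 0 0; 0 0 0.005 0 0; 0 0 0.002 0 0; 0 0 0.002 0 0; 0 0 0 0 0; 0 0 0 0 0; 0 0 0 0 0"

```text
time: 9.93
tool_pos: [0.6439, -0.2561, 0.0226]
ee_rot: [-1.572, -0.001, 0.242]
wrist_force: [-1.0, -0.1, -0.1]
width: 0.0469
```

send_rows:
  moves: "0 0 0.001 0 0; 0 0 0.001 0 0; 0 0 0.001 0 0; 0 0 0.001 0 0; 0 0 0.001 0 0; 0 0 0 0 0; 0 0 0 0 0; 0 0 0 0 0; 0 0 0 0 0; 0 0 0 0 0"

```text
time: 10.77
tool_pos: [0.6436, -0.2558, 0.017]
ee_rot: [-1.571, -0.0, 0.242]
wrist_force: [-0.3, 0.1, -0.2]
width: 0.0469
```

send_rows:
  moves: "0 0 0.001 0 0; 0 0 0.001 0 0; 0 0 0.001 0 0; 0 0 0.001 0 0; 0 0 0 0 0; 0 0 0 0 0; 0 0 0 0 0; 0 0 0 0 0; 0 0 0 0 0; 0 0 0 0 0"

```text
time: 11.6
tool_pos: [0.6435, -0.2559, 0.0129]
ee_rot: [-1.571, -0.0, 0.242]
wrist_force: [0.6, 0.7, 0.1]
width: 0.0473
```

No contact yet, even 6 mm below the nominal bench height, so the real fingertips do sit higher. This depth suits the push, so I'll roll the bar along the bench.

send_rows:
  moves: "0 0 0 0.004 0; 0 0 0 0.004 0; 0 0 0 0.004 0; 0 0 0 0.004 0; 0 0 0 0.004 0; 0 0 0 0.003 0; 0 0 0 0.003 0; 0 0 0 0.003 0; 0 0 0 0.003 0; 0 0 0 0.003 0"

```text
time: 12.43
tool_pos: [0.6352, -0.2218, 0.0131]
ee_rot: [-1.571, -0.0, 0.242]
wrist_force: [0.3, -0.5, 0.5]
width: 0.0473
```

send_rows:
  moves: "0 0 0 0.003 0; 0 0 0 0.003 0; 0 0 0 0.003 0; 0 0 0 0.003 0; 0 0 0 0.003 0; 0 0 0 0.003 0; 0 0 0 0.003 0; 0 0 0 0.003 0; 0 0 0 0.003 0; 0 0 0 0.003 0"

```text
time: 13.27
tool_pos: [0.6279, -0.1924, 0.0129]
ee_rot: [-1.571, -0.0, 0.242]
wrist_force: [0.2, -0.1, 0.1]
width: 0.0471
```

```bash
cat > look.py <<'E'
from h import *
from scipy.spatial.transform import Rotation as Ro
import sys
n=sys.argv[1]
s=imaging.snapshot("side"); t=imaging.snapshot("top")
o=robot.get_obs(); print(o["time"],inblk(o["tool_pos"]),o["wrist_force"],o["ee_rot"])
a=cv2.resize(s["image"][130:340,180:440],None,fx=2.8,fy=2.8,interpolation=cv2.INTER_CUBIC)[:,:,::-1]
b=cv2.resize(t["image"][130:280,160:410],None,fx=2.8,fy=2.8,interpolation=cv2.INTER_CUBIC)[:,:,::-1]
cv2.imwrite("pics/s%s.png"%n,cv2.convertScaleAbs(a,alpha=1.2)); cv2.imwrite("pics/t%s.png"%n,cv2.convertScaleAbs(b,alpha=1.6))
for m,q in(("s",s),("t",t)):
  for k in imaging.landmark_of(q,"bar")[:2]: print(m,k,inblk(onz(q,k["centre"],.023)))
E
python3 look.py 6
```

```text
13.3667 [-0.03586021 -0.17415607  0.01284271] [-0.33562008  0.33360952 -0.20589023] [-1.57035018e+00  9.44416833e-05  2.42306110e-01]
s {'centre': [287.6, 276.2], 'conf': 0.52} [-0.03297327 -0.14936712  0.023     ]
t {'centre': [321.6, 216.8], 'conf': 0.74} [-0.02838136 -0.14337098  0.023     ]
```

View pics/s6.png

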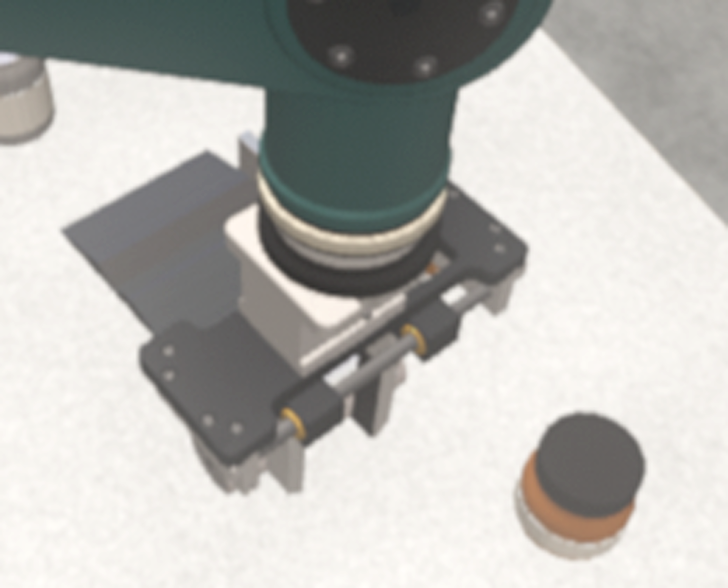

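The bar is now ahead of the fingers and rolling with them: bar at y = -0.145, tool at -0.174, no lift force. I'll continue.

send_rows:
  moves: "0 0 0 0.003 0; 0 0 0 0.003 0; 0 0 0 0.003 0; 0 0 0 0.003 0; 0 0 0 0.003 0; 0 0 0 0.003 0; 0 0 0 0.003 0; 0 0 0 0.003 0; 0 0 0 0.003 0; 0 0 0 0.003 0"

```text
time: 14.3
tool_pos: [0.6207, -0.1633, 0.0129]
ee_rot: [-1.571, -0.0, 0.242]
wrist_force: [0.8, 0.1, -0.1]
width: 0.0471
```

send_rows:
  moves: "0 0 0 0.003 0; 0 0 0 0.003 0; 0 0 0 0.003 0; 0 0 0 0.003 0; 0 0 0 0.003 0; 0 0 0 0.003 0; 0 0 0 0.003 0; 0 0 -0.001 0.003 0; 0 0 -0.001 0.003 0; 0 0 -0.001 0.003 0"

```text
time: 15.13
tool_pos: [0.6135, -0.1342, 0.016]
ee_rot: [-1.571, -0.0, 0.242]
wrist_force: [-0.2, -0.2, -0.4]
width: 0.0473
```

```bash
python3 look.py 7
```

```text
15.2333 [-0.03569057 -0.11429144  0.0162249 ] [ 0.73463435 -0.33011875  0.03742022] [-1.57068180e+00 -5.09335348e-04  2.42291329e-01]
s {'centre': [262.3, 247.9], 'conf': 0.85} [-0.03163847 -0.08310417  0.023     ]
t {'centre': [298.4, 224.6], 'conf': 0.81} [-0.03183063 -0.09108804  0.023     ]
t {'centre': [182.0, 256.1], 'conf': 0.29} [-0.03333791  0.16567097  0.023     ]
```

View pics/s7.png

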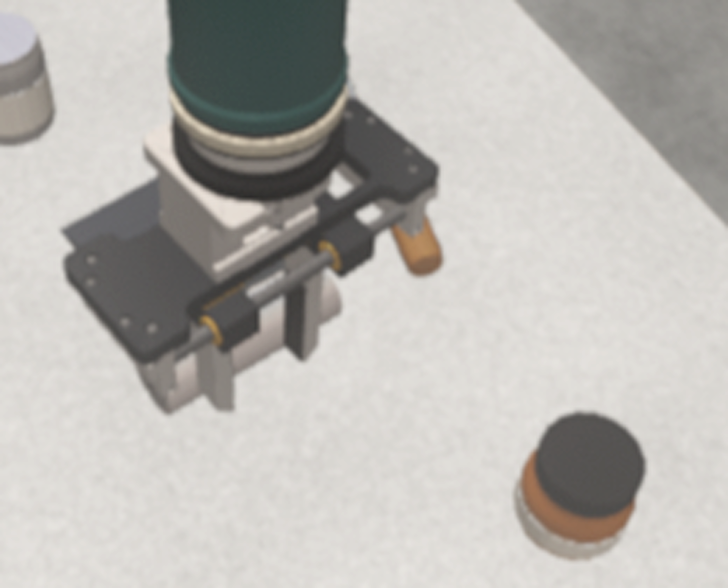

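View pics/t7.png

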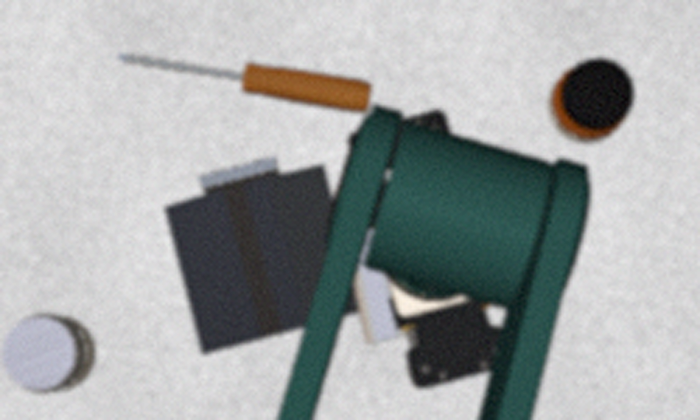

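send_rows:
  moves: "0 0 0 0.003 0; 0 0 0 0.003 0; 0 0 -0.001 0.003 0; 0 0 0 0.002 0; 0 0 -0.001 0.002 0; 0 0 0 0.002 0; 0 0 -0.001 0.002 0; 0 0 0 0.002 0; 0 0 -0.001 0.002 0; 0 0 -0.001 0.002 0"

```text
time: 16.17
tool_pos: [0.6091, -0.1128, 0.0219]
ee_rot: [-1.573, -0.002, 0.241]
wrist_force: [1.3, -3.3, 2.8]
width: 0.0469
```

send_rows:
  moves: "0 0 0 0.002 0; 0 0 -0.001 0.002 0; 0 0 0 0.002 0; 0 0 -0.001 0.002 0; 0 0 0 0.002 0; 0 0 -0.001 0.002 0; 0 0 0 0.002 0; 0 0 -0.001 0.002 0; 0 0 0 0.002 0; 0 0 0 0.002 0"

```text
time: 17.0
tool_pos: [0.6064, -0.0976, 0.0304]
ee_rot: [-1.582, -0.006, 0.241]
wrist_force: [-0.2, -10.6, 16.4]
width: 0.0468
```

```bash
python3 look.py 8
```

```text
17.1 [-0.03401608 -0.07705994  0.03063594] [-1.46691154 -9.08549301 14.9489229 ] [-1.58188949 -0.00625459  0.24098146]
```

View pics/s8.png

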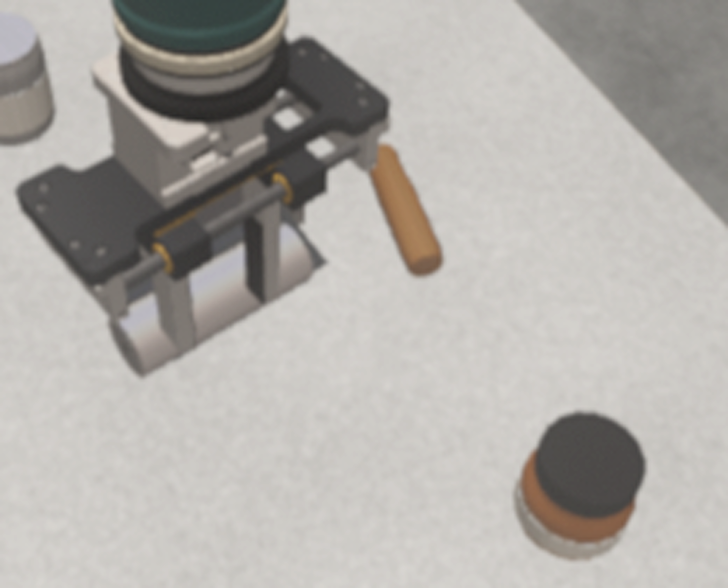

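The fingers are riding up again (16 N upward). The tips must be only about 5 mm below the TCP, so they contact above the bar's axis. I'll back off, go lower and push from there.

send_rows:
  moves: "0 0 0 -0.006 0; 0 0 0 -0.006 0; 0 0 0 -0.006 0; 0 0 0 -0.006 0; 0 0 0.004 -0.003 0; 0 0 0.004 0 0; 0 0 0.003 0 0; 0 0 0 0 0; 0 0 0 0 0; 0 0 0 0 0"

```text
time: 18.03
tool_pos: [0.6093, -0.1183, 0.0134]
ee_rot: [-1.57, 0.001, 0.242]
wrist_force: [0.2, 0.7, 0.4]
width: 0.0471
```

```bash
python3 look.py 9
```

```text
18.1333 [-0.03591663 -0.09838125  0.01380012] [-0.06448564  0.39555026  0.48345714] [-1.57030166e+00  1.43033491e-04  2.42133517e-01]
s {'centre': [261.7, 240.1], 'conf': 0.63} [-0.02300974 -0.07002789  0.023     ]
t {'centre': [292.0, 222.5], 'conf': 0.69} [-0.02399207 -0.07903647  0.023     ]
```

View pics/s9.png

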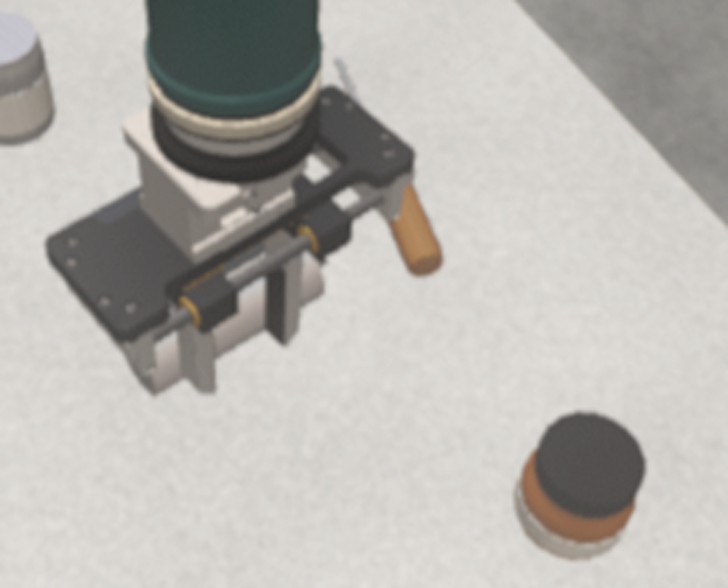

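send_rows:
  moves: "0 0 0 0.002 0; 0 0 0 0.002 0; 0 0 0 0.002 0; 0 0 0 0.002 0; 0 0 0 0.002 0; 0 0 0 0.002 0; 0 0 0 0.002 0; 0 0 0 0.002 0; 0 0 0 0.002 0; 0 0 0 0.002 0"

```text
time: 19.07
tool_pos: [0.6069, -0.1017, 0.0162]
ee_rot: [-1.576, -0.004, 0.241]
wrist_force: [0.9, -4.7, 3.5]
width: 0.0467
```

```bash
python3 look.py 10
```

```text
19.1667 [-0.03463959 -0.08067495  0.01581323] [ 1.29081174 -5.60606635  3.78161277] [-1.57498959 -0.00373382  0.24146478]
s {'centre': [252.7, 233.5], 'conf': 0.72} [-0.02661725 -0.04989772  0.023     ]
t {'centre': [285.1, 225.7], 'conf': 0.63} [-0.02683961 -0.06302009  0.023     ]
```

View pics/s10.png

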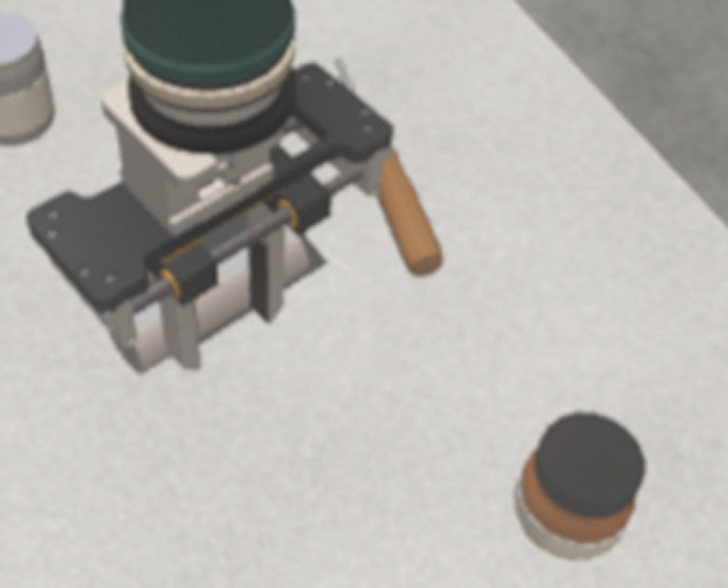

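send_rows:
  moves: "0 0 0 0.002 0; 0 0 0 0.002 0; 0 0 0 0.002 0; 0 0 0 0.002 0; 0 0 0 0.002 0; 0 0 0 0.002 0; 0 0 0 0.002 0; 0 0 0 0.002 0; 0 0 0 0.002 0; 0 0 0 0.002 0"

```text
time: 20.1
tool_pos: [0.6012, -0.0814, 0.0151]
ee_rot: [-1.574, -0.002, 0.241]
wrist_force: [1.2, -5.1, 2.9]
width: 0.0471
```

```bash
python3 look.py 11
```

```text
20.2 [-0.03532554 -0.05974967  0.0148359 ] [ 0.47801689 -3.66300963  2.77646279] [-1.57286909 -0.00181128  0.24163905]
s {'centre': [245.1, 223.3], 'conf': 0.83} [-0.02395131 -0.02435755  0.023     ]
```

View pics/s11.png

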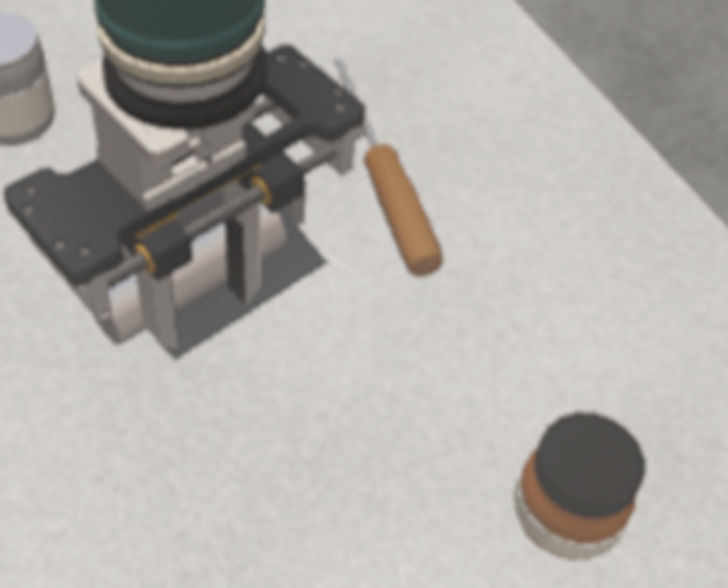

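The bar is climbing the ramp with about 5 N of push. I'll continue gently and raise the tips slightly.

send_rows:
  moves: "0 0 0 0.002 0; 0 0 -0.001 0.002 0; 0 0 0 0.002 0; 0 0 -0.001 0.002 0; 0 0 0 0.001 0; 0 0 -0.001 0.001 0; 0 0 0 0.001 0; 0 0 -0.001 0.001 0; 0 0 0 0 0; 0 0 0 0 0"

```text
time: 21.13
tool_pos: [0.5971, -0.068, 0.0177]
ee_rot: [-1.57, 0.0, 0.242]
wrist_force: [-0.3, -0.9, -0.5]
width: 0.047
```

```bash
python3 look.py 12
```

```text
21.2333 [-0.03598775 -0.04666499  0.01776382] [-0.50596336  0.30862693  0.48653318] [-1.57044433e+00  1.22130044e-04  2.41864035e-01]
s {'centre': [235.3, 213.7], 'conf': 0.6} [-0.02494692  0.00349523  0.023     ]
t {'centre': [259.3, 234.6], 'conf': 0.64} [-0.03113904 -0.00492426  0.023     ]
```

View pics/s12.png

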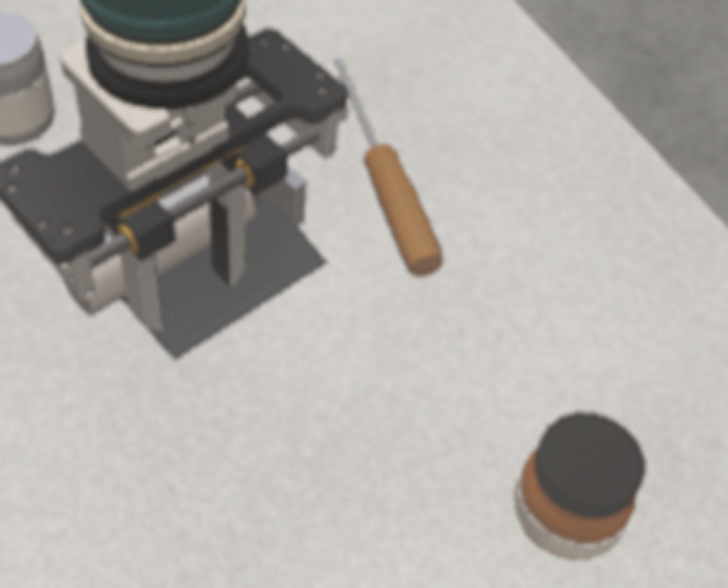

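View pics/t12.png

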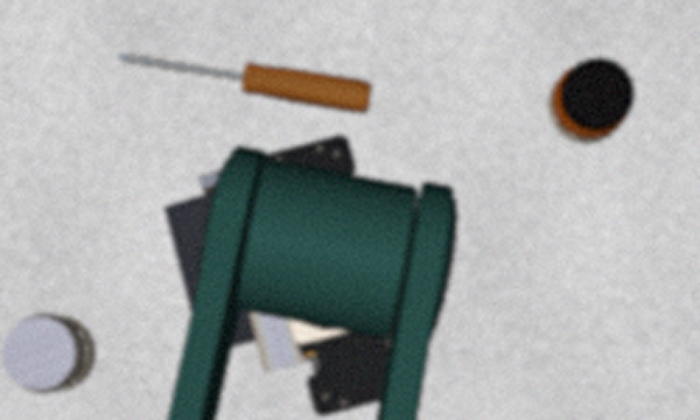

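The bar has dropped into the groove (y ≈ 0, x ≈ -0.03) and the contact force is zero. I'll retreat, lift, close the fingers and go to the open end.

send_rows:
  moves: "0 0 0 -0.01 0; 0 0 0 -0.01 0; 0 0 -0.02 0 0; 0 0 -0.03 0 0; 0 0 -0.03 0 0; 1 -0.02 -0.01 0 0; 1 -0.03 0 0 0; 1 -0.03 0 0 0; 1 -0.03 0 0 0; 1 -0.02 0 0 0"

```text
time: 22.17
tool_pos: [0.4738, -0.1204, 0.108]
ee_rot: [-1.571, 0.001, 0.241]
wrist_force: [-0.2, 0.1, -0.1]
width: 0.0169
```

send_rows:
  moves: "1 0 0 0.02 0; 1 0 0 0.025 0; 1 0 0 0.022 0; 1 0 0 0 0; 1 0 0 0 0; 1 0 0 0 0; 1 0 0 0 0; 1 0 0 0 0; 1 0 0 0 0; 1 0 0 0 0"

```text
time: 23.0
tool_pos: [0.4599, -0.0545, 0.1078]
ee_rot: [-1.571, 0.0, 0.241]
wrist_force: [0.9, 0.5, 0.7]
width: 0.0005
```

```bash
python3 look.py 13
```

```text
23.1 [-1.65976578e-01 -1.44720642e-04  1.07788317e-01] [-0.31395156  0.8138132  -0.49342734] [-1.57071518e+00  1.18258101e-04  2.41423248e-01]
s {'centre': [234.2, 211.0], 'conf': 0.72} [-0.02296421  0.00975023  0.023     ]
t {'centre': [259.5, 232.8], 'conf': 0.74} [-0.0275321  -0.00630293  0.023     ]
t {'centre': [364.8, 166.2], 'conf': 0.23} [ 0.05350656 -0.26249602  0.023     ]
```

View pics/s13.png

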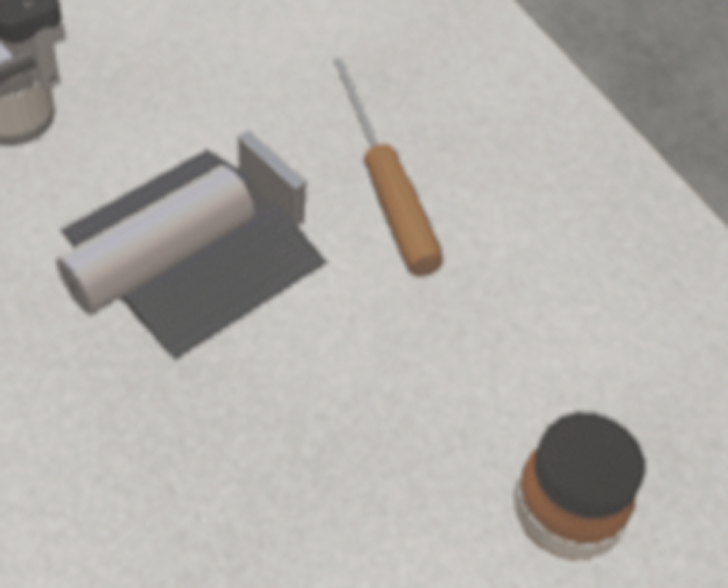

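View pics/t13.png

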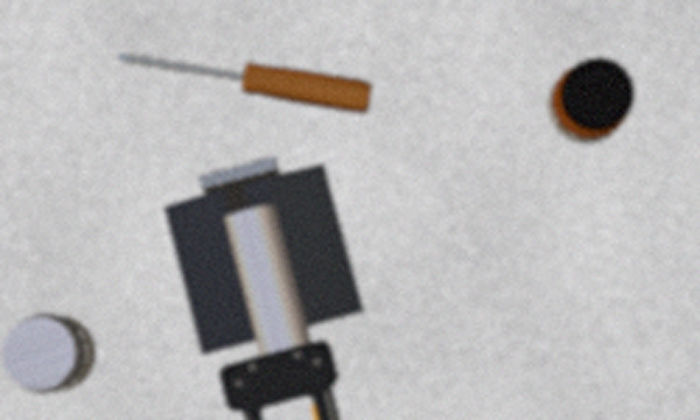

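The bar is seated in the groove, with its near end at about (80,285) in the side crop and a gap to the stop. Bystanders haven't moved. Next I'll lower the closed fingers beyond the open end.

send_rows:
  moves: "1 0 0.02 -0.002 0; 1 0 0.02 0 0; 1 0 0.02 0 0; 1 0 0.016 0 0; 1 0 0.008 0 0; 1 0.01 0 0 0; 1 0.01 0 0 0; 1 0.01 0 0 0; 1 0.006 0 0 0; 1 0.004 0 0 0"

```text
time: 24.03
tool_pos: [0.5014, -0.0461, 0.0251]
ee_rot: [-1.572, -0.003, 0.242]
wrist_force: [-0.4, 0.3, 0.3]
width: 0.0007
```

```bash
python3 look.py 14
```

```text
24.1333 [-0.12463137 -0.00204138  0.02456413] [-0.45652503 -0.06886449 -0.39419238] [-1.57133116e+00 -1.30371272e-03  2.42464912e-01]
s {'centre': [237.9, 214.2], 'conf': 0.91} [-0.0220491  -0.00021231  0.023     ]
t {'centre': [259.2, 232.7], 'conf': 0.59} [-0.02716183 -0.00573721  0.023     ]
```

View pics/s14.png

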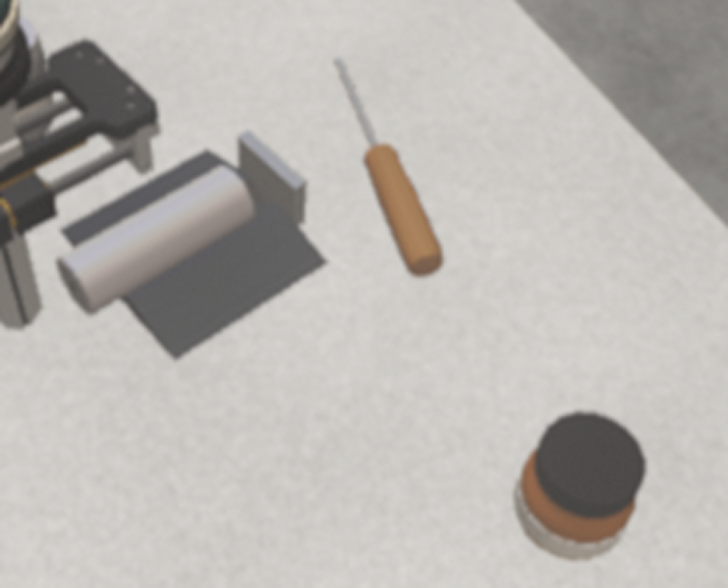

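send_rows:
  moves: "1 0.003 0 0 0; 1 0.003 0 0 0; 1 0.003 0 0 0; 1 0.003 0 0 0; 1 0.003 0 0 0; 1 0.003 0 0 0; 1 0.003 0 0 0; 1 0.003 0 0 0; 1 0.003 0 0 0; 1 0.003 0 0 0"

```text
time: 25.07
tool_pos: [0.5279, -0.0391, 0.0238]
ee_rot: [-1.571, 0.002, 0.242]
wrist_force: [-2.9, -1.2, 1.7]
width: 0.0003
```

send_rows:
  moves: "1 0.002 0 0 0; 1 0.002 0 0 0; 1 0.002 0 0 0; 1 0.001 0 0 0; 1 0.001 0 0 0; 1 0.001 0 0 0; 1 0.001 0 0 0; 1 0 0 0 0; 1 0 0 0 0; 1 0 0 0 0"

```text
time: 25.9
tool_pos: [0.5381, -0.0366, 0.0238]
ee_rot: [-1.571, -0.001, 0.242]
wrist_force: [-0.2, 0.9, -0.9]
width: 0.0007
```

```bash
python3 look.py 15
```

```text
26.0 [-0.08576129 -0.00183733  0.02387614] [-0.99996416 -0.89392001 -0.90914674] [-1.57078955e+00 -5.69200862e-04  2.41783874e-01]
s {'centre': [241.5, 207.3], 'conf': 0.63} [-0.00803622  0.00890749  0.023     ]
t {'centre': [256.3, 228.7], 'conf': 0.67} [-0.01730817 -0.00189285  0.023     ]
```

View pics/s15.png

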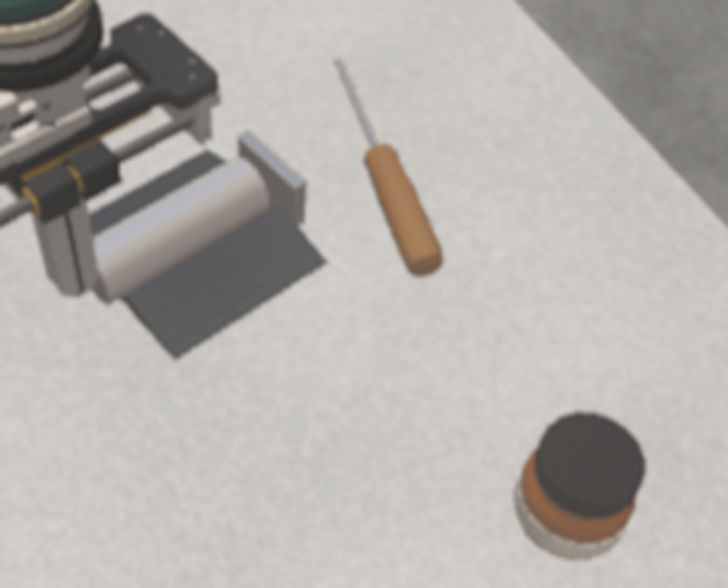

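The bar slides with about 3 N, and roughly 13 mm remain.

send_rows:
  moves: "1 0.001 0 0 0; 1 0.001 0 0 0; 1 0.001 0 0 0; 1 0.001 0 0 0; 1 0.001 0 0 0; 1 0.001 0 0 0; 1 0.001 0 0 0; 1 0.001 0 0 0; 1 0.001 0 0 0; 1 0.001 0 0 0"

```text
time: 26.93
tool_pos: [0.5478, -0.0343, 0.0239]
ee_rot: [-1.571, -0.0, 0.242]
wrist_force: [-2.0, 0.3, 1.8]
width: 0.0003
```

send_rows:
  moves: "1 0.0005 0 0 0; 1 0.0005 0 0 0; 1 0.0005 0 0 0; 1 0.0005 0 0 0; 1 0.0005 0 0 0; 1 0.0005 0 0 0; 1 0 0 0 0; 1 0 0 0 0; 1 0 0 0 0; 1 0 0 0 0"

```text
time: 27.77
tool_pos: [0.5502, -0.0337, 0.0238]
ee_rot: [-1.571, 0.001, 0.242]
wrist_force: [-4.2, -0.7, 2.8]
width: 0.0003
```

```bash
python3 look.py 16
```

```text
27.8667 [-0.07331035 -0.00181464  0.02384409] [-3.72146958 -1.28679894  2.96160456] [-1.57066171e+00  6.94992177e-04  2.41774856e-01]
s {'centre': [247.5, 206.2], 'conf': 0.8} [0.00176194 0.00449644 0.023     ]
t {'centre': [254.3, 221.1], 'conf': 0.85} [-0.00045837 -0.00183579  0.023     ]
```

View pics/s16.png

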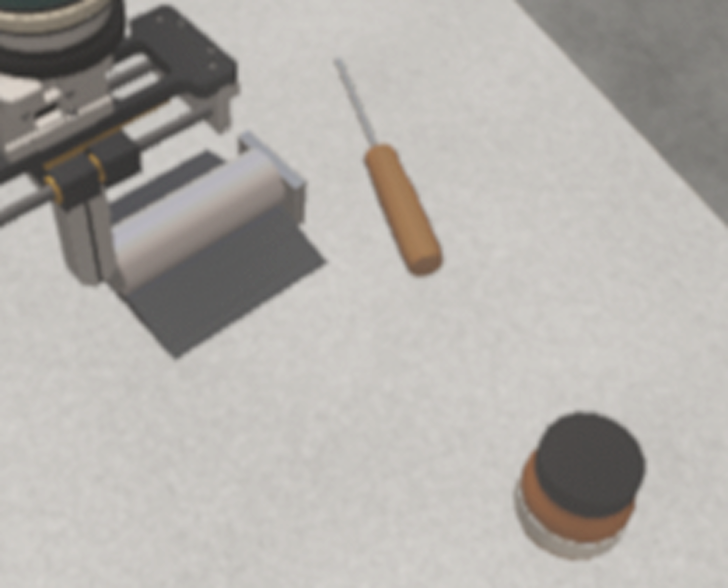

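View pics/t16.png

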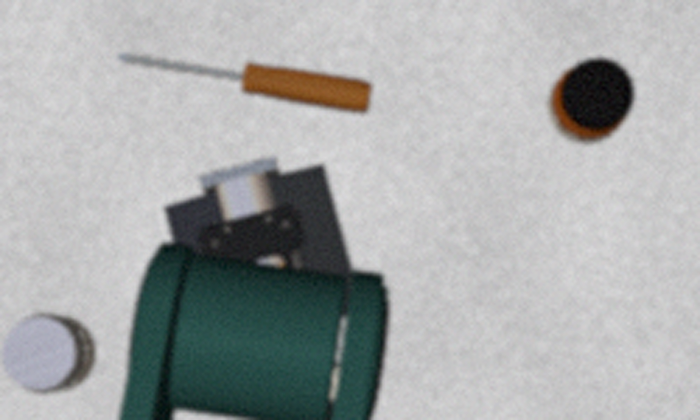

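It looks nearly home, with 4 N still held at rest. I'll nudge it a little further to confirm contact with the stop.

send_rows:
  moves: "1 0.0005 0 0 0; 1 0.0005 0 0 0; 1 0.0005 0 0 0; 1 0.0005 0 0 0; 1 0 0 0 0; 1 0 0 0 0; 1 0 0 0 0; 1 0 0 0 0; 1 0 0 0 0; 1 0 0 0 0"

```text
time: 28.8
tool_pos: [0.5502, -0.0337, 0.0237]
ee_rot: [-1.57, 0.005, 0.242]
wrist_force: [-9.6, -1.8, 5.1]
width: 0.0003
```

It has stalled: the position is unchanged and the force rose to 9.6 N. I'll back off along the groove, lift clear and check.

send_rows:
  moves: "1 -0.002 0 0 0; 1 -0.004 0 0 0; 1 -0.01 0 0 0; 1 -0.02 0 0 0; 1 -0.03 0 0 0; 1 -0.02 -0.02 0 0; 1 -0.02 -0.03 0 0; 1 -0.02 -0.03 0 0; 1 -0.02 -0.03 0 0; 1 0 0 0 0"

```text
time: 29.63
tool_pos: [0.4125, -0.0697, 0.1408]
ee_rot: [-1.578, -0.012, 0.241]
wrist_force: [1.0, -0.7, 0.3]
width: 0.0007
```

```bash
python3 look.py 17; python3 - <<'E'
from h import *
from scipy.optimize import least_squares
for n in("side","top"):
    s=imaging.snapshot(n); c=(slice(150,260),slice(190,310))
    cv2.imwrite("pics/z_%s.png"%n,cv2.convertScaleAbs(cv2.resize(s["image"][c][:,:,::-1],None,fx=5,fy=5,interpolation=cv2.INTER_CUBIC),alpha=1.5))
    for k in("tin","screwdriver","jar"):
        for r in imaging.landmark_of(s,k)[:1]: print(n,k,r["conf"],onz(s,r["centre"],0))
E
```

```text
29.7333 [-0.21604124 -0.00259371  0.13562164] [-0.7546063  -0.30840156 -0.77928473] [-1.57351382 -0.00575045  0.24103109]
s {'centre': [246.0, 205.5], 'conf': 0.57} [0.00063459 0.007461   0.023     ]
t {'centre': [256.1, 218.3], 'conf': 0.82} [ 0.00437284 -0.00706957  0.023     ]
side tin 0.75 [0.54755725 0.14283387 0.        ]
side screwdriver 0.97 [ 0.76077099 -0.01915159  0.        ]
side jar 0.9 [ 0.74013403 -0.27135613  0.        ]
top tin 0.84 [0.55273465 0.14841872 0.        ]
top screwdriver 0.57 [ 7.58999001e-01 -4.54088024e-04  2.22044605e-16]
top jar 0.87 [ 0.7318396 -0.2628878  0.       ]
```

View pics/z_side.png

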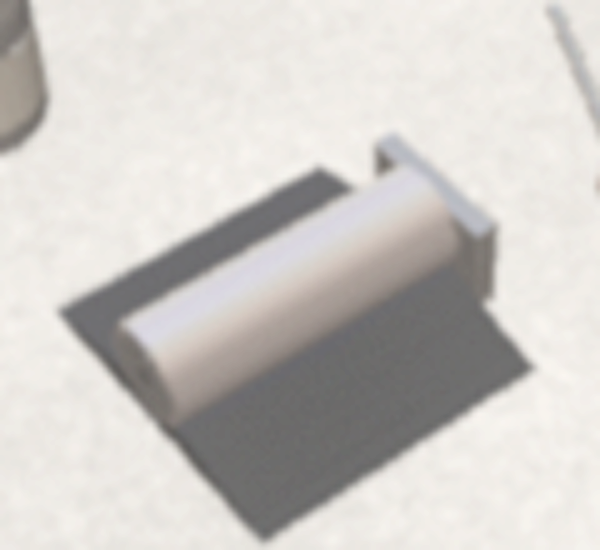

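View pics/z_top.png

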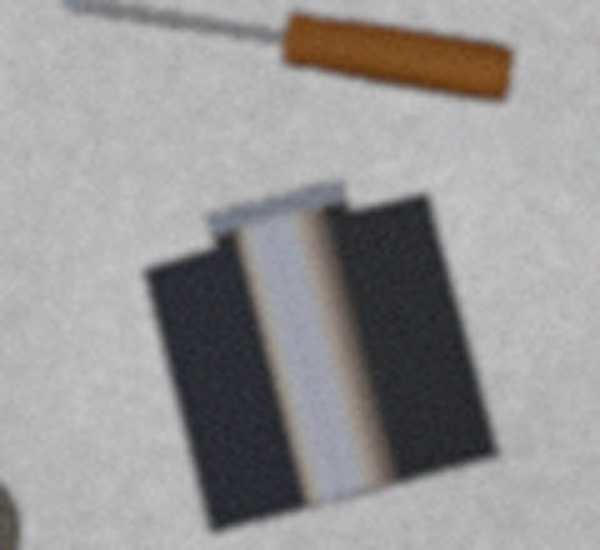

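In both views the bar lies in the groove and touches the stop, with its near end flush with the block's open end. The bystanders haven't moved and the arm is clear, so I'll hand in the job.

```bash
python3 -c "
from bench import order
print(order.close_job())"
```

```text
the job is handed in; nothing more can be done
None
```

The bar is seated in the groove of the vee-block with its end against the stop. I handed the job in at about 30 s of the 61 s allowed. I only pushed it: two half-open fingers rolled it along the bench and up the ramp, then the closed fingers slid it along the groove.

**Last checks**
- **Bar against the stop:** a final 2 mm nudge moved nothing and the wrist force rose to about 10 N. After I backed off, both pictures showed the bar touching the stop and its near end level with the block's open end.
- **Bar position:** the networks put the bar's centre within about 4 mm of home along the groove. Across the groove the two cameras disagreed (+7 and -7 mm), so for that I went by the pictures.
- **Tin, screwdriver and jar:** all look unmoved. The networks' positions for them match the first ones to within about 10 mm, which is their usual scatter.
- **Arm:** it finished clear of everything.

**What went wrong on the way**
- **Fingertip height:** the half-closed fingertips turned out to sit about 10 mm higher than the stated 19 mm ahead of the TCP.
- **Fingers riding up:** because of that, the fingers twice rode up onto the bar's shoulder, with at most about 16 N upward at the readings. Both times I backed off, went lower and pushed again.

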